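# Change the load of the cast dryer on its telescoping tray

## Robot

A 7-joint arm with a two-finger parallel gripper is mounted at the origin on the work surface. World frame = base frame: x ahead of the robot, y to its left, z up, the work surface at z = 0. Lengths are in m, angles in rad, forces in N, time in s.
With the tool pointing down it reaches from about 0.4 to 0.85 m from the base axis. Payload 10.4 kg.
Tool frame: the origin (TCP) lies at the centre of the arm's flange, where the gripper is bolted on; the fingertips stand 182 mm ahead of it and the grasp point (between the pads) lies 164 mm ahead of it; z points along the fingers, y is the line along which they close (so a half turn about z gives the same grasp; the last joint's range is limited). The gripper opens to 87 mm and grips with 3 to 60 N. Pads are 19 mm wide; open, the fingers measure 117 mm over their backs; the gripper's body (75 mm by 190 mm) begins 51 mm behind the grasp point.
Start: joints at [-1.222, 0.332, -0.065, 1.46, 0.022, 1.35, -0.088], TCP at [0.227, 0.582, 0.405] pointing down, gripper open.
Joint ranges: [-2.6, 2.6], [-0.5, 2.12], [-1.47, 1.34], [0.16, 2.42], [-1.27, 4.41], [0.06, 2.06], [-2.6, 2.6]. Speed limits (rad/s): [2.22, 2.22, 2.79, 2.79, 3.14, 3.14, 3.14].

## Interface

Orientations are given as a unit quaternion [x, y, z, w].
In Python, from bench import r, eyes, job gives the robot as it stands. The module is installed in compiled form; this text tells all that it offers.
- The arm moves only by the shell command python3 -m inch 'ROWS' [OPENING] [FORCE]. ROWS is JSON, a list of rows, each a list of 6 numbers: the shift along the tool's x, y, z normalised to -1 to 1, where 1 is 4 cm, then the turn, a rotation vector about the tool's x, y, z normalised to -1 to 1, where 1 is 0.12 rad. In form: [[x, y, z, wx, wy, wz], ...]. A call has exactly 5 rows; each row shifts and turns the commanded pose from where the row before left it, along the tool's axes as they then stand; what a row does not reach is not made up. A row lasts 1/12 s, in which the tool goes at most 41.7 mm and 7.16 degrees, less where a joint would pass 70% of its speed; a pose out of reach is approached as far as the arm can. A call with a number of a shift or a turn outside -1 to 1 is refused whole. A call with a gripper value outside its range is refused whole. OPENING is the gripper command: -1 is shut, 1 is fully open, values between are in proportion, set as the call begins (- or left out, the last holds). The fingers move at their own pace and stop on an object; FORCE is the grip in N (left out, the last holds). Time passes only in rows, so rows that do not move let the fingers close, or fill a call up. It gives the time, the measured TCP pose, the force, the opening and the grip force at its end, in the units of the state.
- r.read_state(): the state, without advancing time (a new reading comes with each control period).
- eyes.camera(name): name is "scene" or "top" or "wrist"; returns a dict with "pixels" (420x560x3 uint8, red, green, blue), "fx", "fy", "cx", "cy" (pixels), "extrinsics" (4x4, takes a point from camera to world coordinates). Camera axes: x right, y down, z forward; pixel columns grow to the right and rows downward; lengths in m; the calibration is good to about 2 mm. The wrist camera is an equidistant fisheye: a pixel r from the principal point sees the ray r / f radians off the axis. A picture is of the moment at which its call begins. There is no depth.
- job.close_job(): hands the job in; it is judged then, once.
The state is a dict: "time": time; "joint_positions": joint angles; "joint_vel": joint speeds; "joint_torque": joint torques, N m; "ee_pos": TCP position; "eef_rot": TCP orientation; "ft_force": force on the tool from outside, world axes, zero at the start; "torque": the same for the moment, N m; "width": finger opening in m; "grip_force": force on a finger pad.
Only numpy, scipy, OpenCV 4.12 (cv2) and the standard library are available. Lean on these libraries where they do the work, as an engineer would, in place of code of your own. Each camera call takes 0.05 s, during which the arm holds its last target. There are 200 camera calls.

## Task

Change over the cast dryer: slide its tray out by the orange handle until the red sprung button on the telescoping tube pops up through the outermost hole, take the dry yellow cast off the tray and stand it on the cork mat, and stand every white cast present on the bench upright and flat on the tray. Only when the tray is fully loaded, slide it back until the button pops up through the hole nearest the dryer, and last of all turn the sunken knob on top of the dryer clockwise until its pointer is on the green mark. Leave the articulator and the bottle standing where they are.

Things in the scene. Friction and masses are not known exactly. Their poses are not given: they have to be found in the camera images.
- dryer: Fixed white cabinet 300 (x) by 220 (y) by 150 mm high at the robot's left, elsewhere each run and turned up to 0.08 rad; origin: centre of its underside. Its grille faces its own -y; the tray runs out along its -y on a telescoping tube.
- tube_end (a point): Open end of the fixed steel outer tube, on its axis: 28 mm square tube along the dryer's y on the tray's +x side (dryer x = 168, y from 0 to -205 mm), top 40 mm above the bench, with three button holes in its top 20, 80 and 140 mm back from this end.
- tray (a joint): Slide of tray and dark inner tube, m, growing outwards: 0 = button in the hole nearest the dryer (drying), 0.06 = middle hole, 0.12 = outermost hole (loading); stops at -0.010 and 0.130. Starts between the first two holes, button pushed in. Friction about 2 N; a button up in a hole takes about 10 N along the slide to cam out, then rides to the next hole.
- button (a joint): Sprung red domed button (16 mm across) on the inner tube, m: 0 = popped up through a hole (3 mm proud of the outer tube), about 0.005 = pushed in under the tube wall. It works by itself; it need not be touched.
- button_top (a point): Top of the red button, z up.
- tray_floor (a point): Centre of the tray's floor, at floor level (8 mm above the bench), axes as the dryer's. Aluminium tray, inside 250 (x) by 90 (y) mm, rim 4 mm above the floor. Four casts stand side by side along its x, 60 mm apart (x = -90, -30, 30, 90 mm), their 60 mm width along the tray's y.
- tray_handle (a point): Centre of the tray's orange handle bar, 50 mm above the bench, 100 mm from the tray's centre towards -y, moving with the tray: bar 100 (x) by 12 (y) by 14 mm (z) on two thin stems 70 mm apart that lean back to the tray, free between them. Axes as the dryer's.
- knob (a joint): Angle of the knob, rad, clockwise from above positive; 0 = pointer towards the dryer's own -x, 1.57 = towards its +y, green mark at 2.0; stops at -0.3 and 3.3; starts between 0 and 0.6; it stays where it is left (friction 0.03 N m).
- knob_grip (a point): On the knob's vertical axis, half-way up its grip, turning with it: black bar 42 mm long (its x; white pointer line at the -x end), 12 mm thick, 19 mm high, top level with the dryer's top. It sits in the middle of a square well 92 by 92 mm, 25 mm deep (fingers must go in part open); the bar's underside is 6 mm above the well's floor.
- knob_mark (a point): Middle of the green mark on the floor of the knob's well, 35 mm from the knob's axis (125 mm above the bench).
- mat: Fixed cork mat 120 by 120 by 4 mm, at the robot's right. Origin: centre of its underside.
- dry_cast: Yellow dental cast, dry, of the same shape as the white ones: base 46 (x) by 60 (y) by 30 mm, 44 mm high in all, 130 g; origin: centre of its underside, z up. Starts on the tray with its width along the tray's y.
- cast1: White plaster dental cast: block base 46 (x) by 60 (y) by 30 mm high with straight upright sides and a horseshoe of teeth on top, 44 mm high in all, about 130 g. Origin: centre of its underside, z up. It is wet and waits on the bench; two to four of the four are present in a run (absent ones give None).
- cast2: White plaster dental cast: block base 46 (x) by 60 (y) by 30 mm high with straight upright sides and a horseshoe of teeth on top, 44 mm high in all, about 130 g. Origin: centre of its underside, z up. It is wet and waits on the bench; two to four of the four are present in a run (absent ones give None).
- cast3: White plaster dental cast: block base 46 (x) by 60 (y) by 30 mm high with straight upright sides and a horseshoe of teeth on top, 44 mm high in all, about 130 g. Origin: centre of its underside, z up. It is wet and waits on the bench; two to four of the four are present in a run (absent ones give None).
- cast4: White plaster dental cast: block base 46 (x) by 60 (y) by 30 mm high with straight upright sides and a horseshoe of teeth on top, 44 mm high in all, about 130 g. Origin: centre of its underside, z up. It is wet and waits on the bench; two to four of the four are present in a run (absent ones give None).
- articulator: Bystander: dark metal hinge frame with casts in it, about 100 by 110 by 108 mm. Origin: centre of its underside.
- bottle: Bystander: amber bottle 44 mm across, 100 mm high, beyond the tray. Origin: centre of its underside.
Mind the look-alikes: they are no part of the job. Leave any blue look-alike of the cast4 alone. Of the things shaped like the dry_cast, the yellow one is meant.

How it is judged:
By the outcome, as a careful person would: the job done as asked, in the order asked, and still so for the second after the job is handed in, with the robot touching nothing.
Of cast1, cast2, cast3, cast4 only 2 to 4 are there at a start; the rules pass over those that are not, and their reading is None.
At some moment in a run one of cast1, cast2, cast3, cast4, dry_cast may be knocked a few centimetres aside while the robot is not near it.
Once in a run the grip may slacken for a moment while it holds something.
It also fails if it takes over 210 s, if anything falls off the work surface, if the arm or the gripper's body presses on something with over 40 N, if the wrist force passes 120 N, or if a joint passes its speed limit or range.

## Working session

There is one attempt and no reset: what is moved stays moved. The work goes in short steps, Python scripts to look and compute and a shell command to move; the robot and the scene stay as the last step left them, time stands still between calls to the robot, and variables do not carry over. Pictures are saved under pics/ and viewed, at most 14 in all, crops included, and the job is handed in when it is done.

```bash
mkdir -p pics; cat > h.py <<'E'
import numpy as np, cv2
from bench import r, eyes, job
from scipy.spatial.transform import Rotation as R
def snap(n,f=None,crop=None,k=1):
    c=eyes.camera(n); im=c['pixels'][:,:,::-1].copy()
    np.savez('cal_'+n+'.npz',K=[c['fx'],c['fy'],c['cx'],c['cy']],E=c['extrinsics'],im=im)
    if f:
        o=im
        if crop: x0,y0,x1,y1=crop; o=im[y0:y1,x0:x1]
        cv2.imwrite('pics/'+f,cv2.resize(o,None,fx=k,fy=k,interpolation=cv2.INTER_CUBIC))
    return c
def px(n,u,v,z):
    d=np.load('cal_'+n+'.npz'); fx,fy,cx,cy=d['K']; E=d['E']
    a=np.array([(u-cx)/fx,(v-cy)/fy,1.])
    if n=='wrist':
        t=np.hypot(a[0],a[1]); s=np.sin(t)/t if t>1e-9 else 1; a=np.array([a[0]*s,a[1]*s,np.cos(t)])
    w=E[:3,:3]@a; o=E[:3,3]; return o+w*(z-o[2])/w[2]
def st():
    s=r.read_state(); q=R.from_quat(s['eef_rot']); M=q.as_matrix()
    print('t',round(s['time'],2),'p',np.round(s['ee_pos'],4),'grasp',np.round(s['ee_pos']+M[:,2]*.164,4),'yaw_y',round(float(np.arctan2(M[1,1],M[0,1])),3),'w',round(s['width'],4),'F',np.round(s['ft_force'],1),'g',s['grip_force'])
    return s,M
def go(x,y,z,yaw=None):
    """required: shift of grasp pt to x,y,z in tool units (4cm), turn about tool z units(.12). yaw=world angle of tool y"""
    s,M=st(); g=s['ee_pos']+M[:,2]*.164
    d=M.T@(np.array([x,y,z])-g)/.04
    out='tool shift units '+str(np.round(d,2))
    # tilt error
    t=M.T@np.cross(M[:,2],[0,0,-1])/.12; out+=' tilt fix '+str(np.round(t,2))
    if yaw is not None:
        c=np.arctan2(M[1,1],M[0,1]); e=(yaw-c+np.pi/2)%np.pi-np.pi/2; out+=' wz units %.2f'%(-e/.12)
    print(out)
E
python3 - <<'E'
from h import *
snap('top','top1.png',k=1.4); snap('scene','scene1.png',k=1.4)
s,M=st(); print(np.round(M,2)); print(np.load('cal_top.npz')['K'],np.load('cal_top.npz')['E'].round(3))
E
```

```text
t 0.1 p [0.227  0.5822 0.404 ] grasp [0.2269 0.582  0.24  ] yaw_y 1.199 w 0.0871 F [ 0.2 -0.3  0.2] g 0.0
[[-0.93  0.36 -0.  ]
 [ 0.36  0.93 -0.  ]
 [-0.   -0.   -1.  ]]
[389.76298516 389.76298516 282.89852662 207.7730428 ] [[-0.004 -0.981  0.195  0.384]
 [-1.     0.007  0.018 -0.04 ]
 [-0.019 -0.195 -0.981  1.103]
 [ 0.     0.     0.     1.   ]]
```

View pics/top1.png

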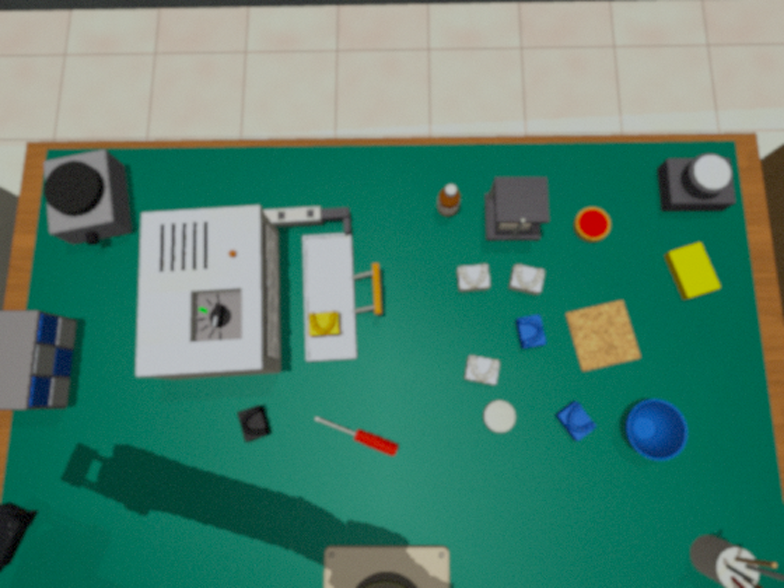

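View pics/scene1.png

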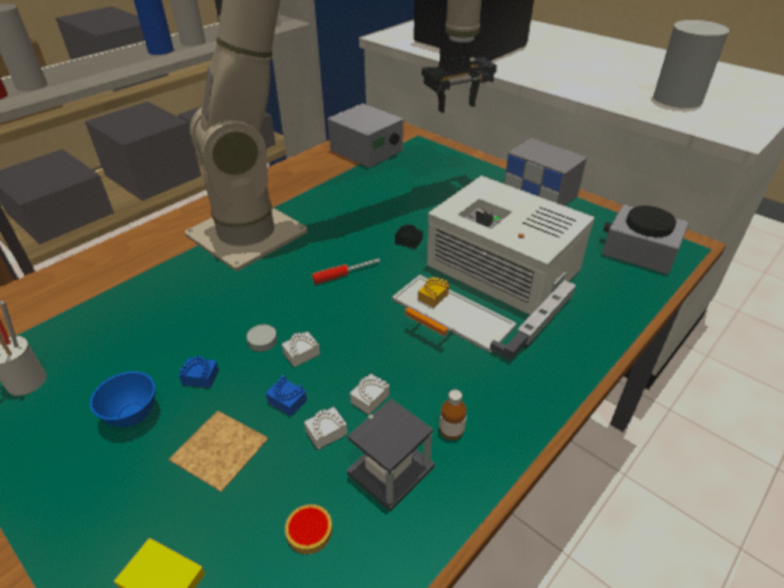

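```bash
python3 - <<'E'
from h import *
d=np.load('cal_top.npz'); im=d['im']
a=im[135:285,85:285]; b=im[165:315,310:470]
cv2.imwrite('pics/c1.png',cv2.resize(a,None,fx=4,fy=4,interpolation=cv2.INTER_CUBIC))
cv2.imwrite('pics/c2.png',cv2.resize(b,None,fx=4,fy=4,interpolation=cv2.INTER_CUBIC))
E
```

```text
(no output)
```

View pics/c1.png

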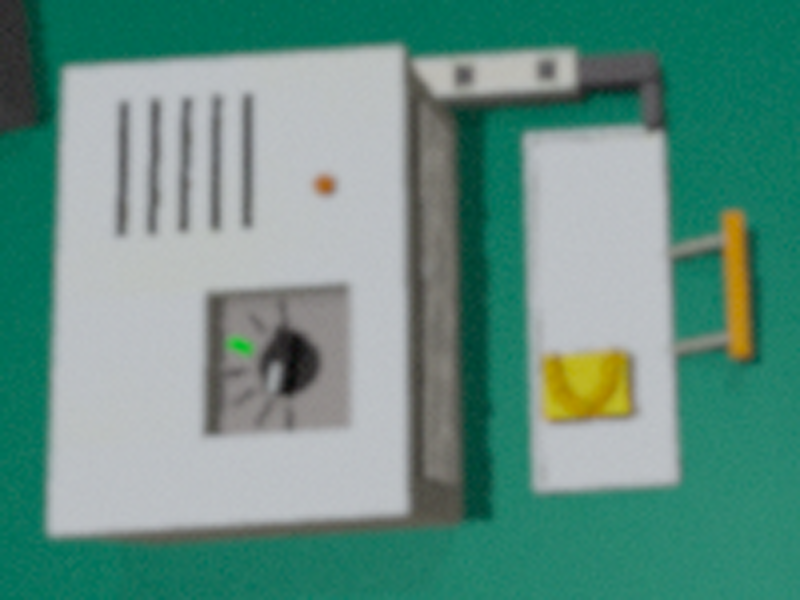

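View pics/c2.png

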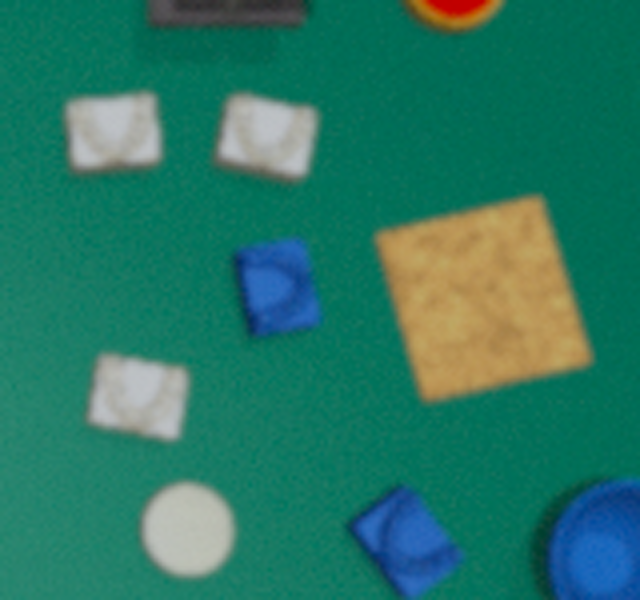

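```bash
python3 - <<'E'
from h import *
def P(c,l,z): 
    o=(85,135) if c==1 else (310,165)
    return np.array([px('top',u/4+o[0]-.375,v/4+o[1]-.375,z)[:2] for u,v in l])
def rep(n,p):
    print(n,'ctr',p.mean(0).round(4),'edges',[round(float(np.linalg.norm(p[i]-p[(i+1)%len(p)])),4) for i in range(len(p))],'ang01',round(float(np.arctan2(*(p[1]-p[0])[::-1])),3),'ang12',round(float(np.arctan2(*(p[2]-p[1])[::-1])),3))
for n,l in dict(A=[(66,100),(155,93),(161,167),(72,174)],B=[(228,94),(317,107),(302,183),(216,165)],C=[(100,354),(188,368),(178,440),(88,422)]).items(): rep(n,P(2,l,.033))
rep('mat',P(2,[(376,234),(543,196),(592,362),(426,403)],.004))
rep('yel',P(1,[(545,360),(628,350),(632,414),(550,420)],.041))
rep('dry',P(1,[(63,66),(404,43),(411,514),(47,537)],.15))
rep('tray',P(1,[(525,132),(664,128),(680,484),(535,492)],.012))
rep('well',P(1,[(208,292),(348,286),(352,426),(206,435)],.15))
rep('handle',P(1,[(723,211),(745,211),(753,358),(730,362)],.057))
rep('tubeend',P(1,[(577,48),(577,95)],.04)); rep('holes',P(1,[(463,75),(547,70)],.04))
print('knob',P(1,[(289,360)],.15),'ptr',P(1,[(273,378)],.15),'mark',P(1,[(241,346)],.125))
E
```

```text
A ctr [ 0.6239 -0.1756] edges [0.0629, 0.0533, 0.0623, 0.0533] ang01 -1.498 ang12 -3.099
B ctr [ 0.6204 -0.2818] edges [0.0626, 0.0559, 0.0605, 0.0521] ang01 -1.73 ang12 2.899
C ctr [ 0.4412 -0.1868] edges [0.0603, 0.0491, 0.0615, 0.0468] ang01 -1.734 ang12 2.964
mat ctr [ 0.51   -0.4353] edges [0.1227, 0.1201, 0.1201, 0.1219] ang01 -1.353 ang12 -2.941
yel ctr [0.5309 0.12  ] edges [0.0577, 0.0446, 0.0564, 0.0419] ang01 -1.456 ang12 -3.063
dry ctr [0.5824 0.3304] edges [0.2219, 0.3029, 0.2229, 0.3024] ang01 -1.511 ang12 -3.082
tray ctr [0.5932 0.117 ] edges [0.1018, 0.2593, 0.1015, 0.2622] ang01 -1.55 ang12 -3.086
well ctr [0.5338 0.2975] edges [0.0883, 0.0884, 0.0904, 0.0901] ang01 -1.535 ang12 -3.061
handle ctr [0.5979 0.0167] edges [0.0152, 0.1031, 0.0158, 0.1058] ang01 -1.579 ang12 -3.086Traceback (most recent call last):
  File "<stdin>", line 14, in <module>
  File "<stdin>", line 6, in rep
IndexError: index 2 is out of bounds for axis 0 with size 2
```

```bash
python3 -m inch '[[0,0,0,0,0,-0.71],[0,0,0,0,0,-0.71],[0,0,0,0,0,-0.71],[0,0,0,0,0,-0.71],[0,0,0,0,0,-0.72]]' 1 20
python3 -c "
from h import *
go(.598,.0167,.2,1.626)"
```

```text
time: 0.52
ee_pos: [0.227, 0.5822, 0.4043]
eef_rot: [-0.03, 1.0, -0.0, -0.0]
ft_force: [-0.0, -0.6, 0.6]
width: 0.0871
grip_force: 0.0
t 0.52 p [0.227  0.5822 0.4043] grasp [0.227  0.5821 0.2403] yaw_y 1.63 w 0.0871 F [-0.  -0.6  0.6] g 0.0
tool shift units [ -8.42 -14.66   1.02] tilt fix [-0.01 -0.    0.  ] wz units 0.04
```

```bash
for i in 1 2 3 4; do python3 -m inch '[[-0.42,-0.73,0.03,0,0,0],[-0.42,-0.73,0.03,0,0,0],[-0.42,-0.73,0.03,0,0,0],[-0.42,-0.73,0.03,0,0,0],[-0.42,-0.73,0.03,0,0,0]]' >/dev/null; done
python3 -c "
from h import *
go(.598,.0167,.12,1.626)
snap('wrist','w1.png',k=1.4)"
```

```text
t 2.18 p [0.5954 0.0164 0.3804] grasp [0.5954 0.0164 0.2164] yaw_y 1.626 w 0.0871 F [ 0.5 -0.2 -0.1] g 0.0
tool shift units [-0.07  0.    2.41] tilt fix [ 0. -0.  0.] wz units 0.00
```

View pics/w1.png

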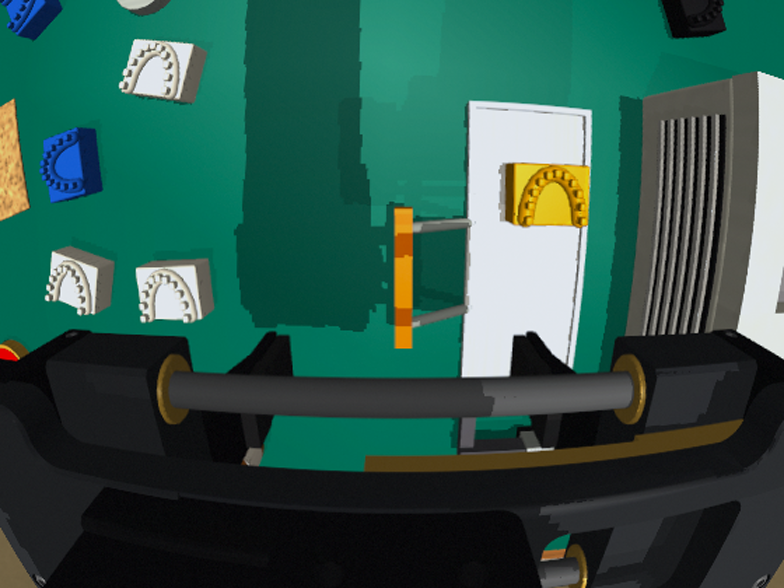

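```bash
python3 -c "
from h import *
a=px('wrist',403/1.4,208/1.4,.057);b=px('wrist',403/1.4,348/1.4,.057);print(a,b,(a+b)/2)
for c in [(470,103),(590,112)]: print(px('wrist',c[0]/1.4,c[1]/1.4,.012))
print([px('wrist',c[0]/1.4,c[1]/1.4,.03) for c in [(507,162),(588,166)]])
"
```

```text
[0.54944062 0.0160812  0.057     ] [0.64901573 0.02161843 0.057     ] [0.59922818 0.01884982 0.057     ]
[0.4691536  0.06260323 0.012     ]
[0.46368274 0.16050962 0.012     ]
[array([0.51272721, 0.08997983, 0.03      ]), array([0.50849993, 0.15424183, 0.03      ])]
```

```bash
python3 -m inch '[[-0.09,0.05,0.83,0,0,0],[0,0,0.83,0,0,0],[0,0,0.83,0,0,0],[0,0,0.83,0,0,0],[0,0,0.83,0,0,0]]' 
python3 -m inch '[[0,0,0,0,0,0],[0,0,0,0,0,0],[0,0,0,0,0,0],[0,0,0,0,0,0],[0,0,0,0,0,0]]' -1 30
python3 -m inch '[[0,0,0,0,0,0],[0,0,0,0,0,0],[0,0,0,0,0,0],[0,0,0,0,0,0],[0,0,0,0,0,0]]' -1 30
```

```text
time: 2.65
ee_pos: [0.598, 0.0201, 0.213]
eef_rot: [-0.028, 1.0, 0.0, -0.0]
ft_force: [0.8, 0.2, 0.4]
width: 0.087
grip_force: 0.0
time: 3.07
ee_pos: [0.5991, 0.0201, 0.217]
eef_rot: [-0.028, 1.0, 0.0, 0.002]
ft_force: [0.5, 0.4, -0.0]
width: 0.0614
grip_force: 0.0
time: 3.48
ee_pos: [0.5984, 0.02, 0.2148]
eef_rot: [-0.028, 1.0, 0.0, 0.0]
ft_force: [0.8, 0.5, -0.5]
width: 0.0281
grip_force: 0.0
```

```bash
python3 -m inch '[[0,0,0,0,0,0],[0,0,0,0,0,0],[0,0,0,0,0,0],[0,0,0,0,0,0],[0,0,0,0,0,0]]' -1 40
for i in 1 2 3 4; do python3 -m inch '[[0,-0.1,0,0,0,0],[0,-0.1,0,0,0,0],[0,-0.1,0,0,0,0],[0,-0.1,0,0,0,0],[0,-0.1,0,0,0,0]]' | egrep 'ee_pos|force|width'; done
python3 -c "
from h import *
st();snap('scene')
d=np.load('cal_scene.npz')['im'][170:270,270:420]; cv2.imwrite('pics/s2.png',cv2.resize(d,None,fx=5,fy=5,interpolation=2))"
```

```text
time: 3.9
ee_pos: [0.5984, 0.0197, 0.2147]
eef_rot: [-0.028, 1.0, -0.0, -0.0]
ft_force: [-0.7, -1.3, 0.5]
width: 0.0117
grip_force: 40.0
ee_pos: [0.5995, -0.0005, 0.2147]
ft_force: [0.4, 2.3, 0.1]
width: 0.0113
grip_force: 40.0
ee_pos: [0.6005, -0.0196, 0.2147]
ft_force: [-0.9, 3.8, 0.4]
width: 0.0114
grip_force: 40.0
ee_pos: [0.6017, -0.0404, 0.2147]
ft_force: [-0.2, 3.8, -0.7]
width: 0.0116
grip_force: 40.0
ee_pos: [0.6028, -0.0607, 0.2147]
ft_force: [-0.0, 1.9, -1.0]
width: 0.0116
grip_force: 40.0
t 5.57 p [ 0.6028 -0.0607  0.2147] grasp [ 0.6028 -0.0608  0.0507] yaw_y 1.626 w 0.0116 F [-0.   1.9 -1. ] g 40.00026695430279
```

View pics/s2.png

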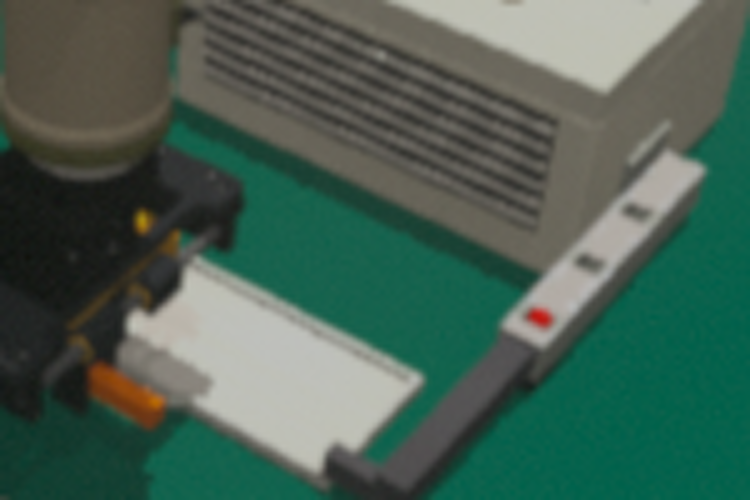

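```bash
python3 -m inch '[[0,-0.02,0,0,0,0],[0,-0.02,0,0,0,0],[0,0,0,0,0,0],[0,0,0,0,0,0],[0,0,0,0,0,0]]' | egrep 'ee_pos|force'
python3 -m inch '[[0,0.02,0,0,0,0],[0,0.03,0,0,0,0],[0,0,0,0,0,0],[0,0,0,0,0,0],[0,0,0,0,0,0]]' | egrep 'ee_pos|force'
python3 -c "
from h import *
snap('scene')
d=np.load('cal_scene.npz')['im'][205:255,345:420]; cv2.imwrite('pics/s3.png',cv2.resize(d,None,fx=8,fy=8,interpolation=2))"
```

```text
ee_pos: [0.6029, -0.0622, 0.2147]
ft_force: [2.4, -5.1, -3.4]
grip_force: 40.0
ee_pos: [0.6027, -0.0614, 0.2147]
ft_force: [2.6, -9.8, -4.9]
grip_force: 40.0
```

View pics/s3.png

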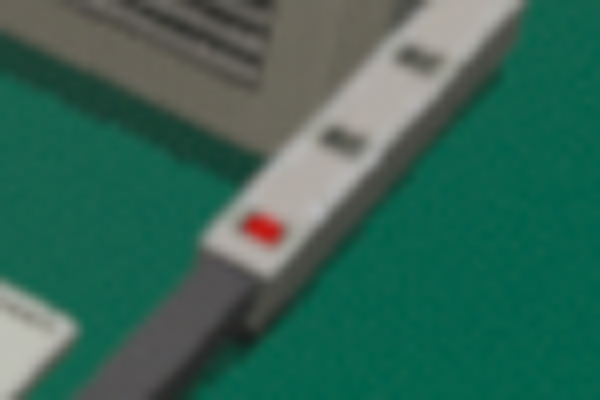

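```bash
python3 -m inch '[[0,-0.04,0,0,0,0],[0,0,0,0,0,0],[0,0,0,0,0,0],[0,0,0,0,0,0],[0,0,0,0,0,0]]' | egrep 'ee_pos|force'
python3 -m inch '[[0,-0.04,0,0,0,0],[0,0,0,0,0,0],[0,0,0,0,0,0],[0,0,0,0,0,0],[0,0,0,0,0,0]]' | egrep 'ee_pos|force'
python3 -m inch '[[0,-0.04,0,0,0,0],[0,0,0,0,0,0],[0,0,0,0,0,0],[0,0,0,0,0,0],[0,0,0,0,0,0]]' | egrep 'ee_pos|force'

```

```text
ee_pos: [0.6028, -0.0619, 0.2147]
ft_force: [1.8, -5.2, -3.4]
grip_force: 40.0
ee_pos: [0.6029, -0.0625, 0.2147]
ft_force: [1.3, -2.3, -3.2]
grip_force: 40.0
ee_pos: [0.603, -0.0638, 0.2147]
ft_force: [-0.4, 1.6, -1.3]
grip_force: 40.0
```

```bash
cat >> h.py <<'E'
def blobs(n,col,z,amin=60):
    im=np.load('cal_'+n+'.npz')['im']; H=cv2.cvtColor(im,cv2.COLOR_BGR2HSV)
    m=cv2.inRange(H,(22,120,90),(34,255,255)) if col=='y' else cv2.inRange(H,(0,0,120),(179,70,255))
    m=cv2.morphologyEx(m,cv2.MORPH_CLOSE,np.ones((5,5))); 
    for c in cv2.findContours(m,cv2.RETR_EXTERNAL,cv2.CHAIN_APPROX_NONE)[0]:
        if cv2.contourArea(c)<amin: continue
        p=np.array([px(n,u,v,z)[:2] for u,v in c[:,0]],np.float32)
        (cx,cy),(w,h),a=cv2.minAreaRect(p)
        if max(w,h)>.15: continue
        if w>h: w,h,a=h,w,a-90
        a=np.radians(a+90)%np.pi  # world angle of long side
        print(col,'px',c[:,0].mean(0).round(),'ctr %.4f %.4f short %.4f long %.4f longang %.3f'%(cx,cy,w,h,a))
E
python3 -m inch '[[0,0,0,0,0,0],[0,0,0,0,0,0],[0,0,0,0,0,0],[0,0,0,0,0,0],[0,0,0,0,0,0]]' 1 40 | egrep 'force'
python3 -m inch '[[0,0,0,0,0,0],[0,0,0,0,0,0],[0,0,-0.5,0,0,0],[0,0,-0.9,0,0,0],[0,0,-0.9,0,0,0]]' | egrep 'force'
python3 -m inch '[[0,0.5,-0.8,0,0,0],[0,0.8,-0.5,0,0,0],[0,0.8,-0.5,0,0,0],[0,0.3,-0.2,0,0,0],[0,0,0,0,0,0]]' | egrep 'force'
python3 -c "
from h import *
st();snap('wrist');blobs('wrist','y',.036);blobs('wrist','w',.036)
snap('top');blobs('top','y',.036);blobs('top','w',.036)
d=np.load('cal_wrist.npz')['im'];e=np.load('cal_top.npz')['im'][135:285,100:300]
cv2.imwrite('pics/q.png',np.vstack([cv2.resize(d,(560,420))[:300],np.pad(cv2.resize(e,(400,300)),((0,0),(0,160),(0,0)))]))"
```

```text
ft_force: [-0.1, -0.3, -0.6]
grip_force: 0.0
ft_force: [0.8, -0.3, 0.7]
grip_force: 0.0
ft_force: [0.3, -0.0, 0.4]
grip_force: 0.0
t 9.0 p [0.5979 0.0358 0.389 ] grasp [0.5985 0.0363 0.225 ] yaw_y 1.632 w 0.0865 F [ 0.3 -0.   0.4] g 0.0
y px [295. 131.] ctr 0.5374 0.0432 short 0.0433 long 0.0584 longang 1.636
w px [394. 396.] ctr 0.9127 0.2247 short 0.0150 long 0.0265 longang 1.630
w px [374. 318.] ctr 0.7560 0.1614 short 0.0156 long 0.0497 longang 1.599
w px [109. 202.] ctr 0.6254 -0.1723 short 0.0473 long 0.0623 longang 1.645
w px [ 44. 196.] ctr 0.6222 -0.2798 short 0.0510 long 0.0653 longang 1.331
w px [101.  47.] ctr 0.4429 -0.1834 short 0.0452 long 0.0629 longang 1.375
w px [87.  2.] ctr 0.3841 -0.2102 short 0.0079 long 0.0395 longang 1.382
y px [495. 193.] ctr 0.6343 -0.6095 short 0.0779 long 0.1004 longang 0.302
w px [303. 404.] ctr 0.0853 -0.0651 short 0.0634 long 0.0917 longang 1.572
w px [527. 406.] ctr 0.0875 -0.6296 short 0.0651 long 0.0760 longang 1.573
w px [356. 297.] ctr 0.3529 -0.2158 short 0.0571 long 0.0614 longang 1.567
w px [344. 264.] ctr 0.4409 -0.1858 short 0.0503 long 0.0645 longang 1.370
w px [376. 198.] ctr 0.6220 -0.2821 short 0.0509 long 0.0639 longang 1.336
w px [338. 197.] ctr 0.6256 -0.1746 short 0.0497 long 0.0644 longang 1.642
w px [509. 122.] ctr 0.8435 -0.6736 short 0.0755 long 0.0778 longang 2.325
```

View pics/q.png

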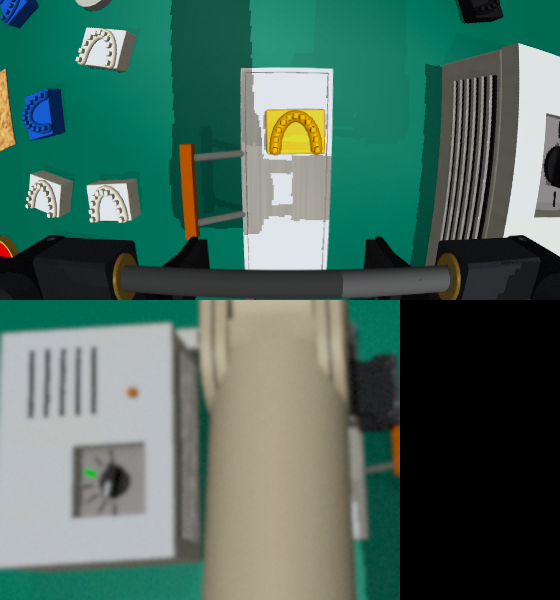

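```bash
python3 -m inch '[[0.4,0.03,0,0,0,0],[0.4,0.03,0,0,0,0],[0.4,0.03,0,0,0,0],[0.33,0,0,0,0,0],[0,0,0,0,0,0]]' | egrep 'force'
python3 -c "
from h import *
go(.5374,.0432,.034,1.63)"
```

```text
ft_force: [-0.1, -0.1, 0.6]
grip_force: 0.0
t 9.52 p [0.5348 0.0297 0.3858] grasp [0.5344 0.0296 0.2218] yaw_y 1.623 w 0.087 F [-0.1 -0.1  0.6] g 0.0
tool shift units [-0.1   0.34  4.69] tilt fix [-0.   -0.02  0.  ] wz units -0.05
```

```bash
python3 -m inch '[[-0.1,0.34,0.8,0,0,0],[0,0,0.9,0,0,0],[0,0,0.9,0,0,0],[0,0,0.9,0,0,0],[0,0,0.7,0,0,0]]' | egrep 'force'
python3 -m inch '[[0,0,0.35,0,0,0],[0,0,0.1,0,0,0],[0,0,0,0,0,0],[0,0,0,0,0,0],[0,0,0,0,0,0]]' | egrep 'force'
python3 -c "
from h import *
go(.5374,.0432,.034,1.63)"
```

```text
ft_force: [0.5, 0.8, -0.2]
grip_force: 0.0
ft_force: [-0.8, 0.4, -0.1]
grip_force: 0.0
t 10.35 p [0.5404 0.0453 0.202 ] grasp [0.5408 0.0453 0.038 ] yaw_y 1.626 w 0.0869 F [-0.8  0.4 -0.1] g 0.0
tool shift units [ 0.09 -0.05  0.1 ] tilt fix [0.   0.02 0.  ] wz units -0.04
```

```bash
python3 -m inch '[[0.05,-0.05,0.1,0,0,0],[0,0,0,0,0,0],[0,0,0,0,0,0],[0,0,0,0,0,0],[0,0,0,0,0,0]]' -1 30| egrep 'force|width|pos'
python3 -m inch '[[0,0,0,0,0,0],[0,0,0,0,0,0],[0,0,0,0,0,0],[0,0,0,0,0,0],[0,0,0,0,0,0]]' -1 30| egrep 'force|width|pos'
python3 -m inch '[[0,0,-0.2,0,0,0],[0,0,-0.4,0,0,0],[0,0,-0.6,0,0,0],[0,0,-0.8,0,0,0],[0,0,-0.6,0,0,0]]' | egrep 'force|width|pos'
python3 -c "
from h import *
go(.51,-.435,.1,1.788)
M=0
"
```

```text
ee_pos: [0.5379, 0.0435, 0.197]
ft_force: [-0.5, -0.5, 0.5]
width: 0.0612
grip_force: 0.4
ee_pos: [0.5379, 0.0435, 0.197]
ft_force: [-1.5, -0.9, 4.4]
width: 0.0597
grip_force: 30.0
ee_pos: [0.5377, 0.0434, 0.3029]
ft_force: [1.2, -0.5, -1.1]
width: 0.0599
grip_force: 30.0
t 11.6 p [0.5377 0.0434 0.3029] grasp [0.5378 0.0434 0.1389] yaw_y 1.626 w 0.0599 F [ 1.2 -0.5 -1.1] g 29.95682794600725
tool shift units [  1.35 -11.9    0.97] tilt fix [0. 0. 0.] wz units -1.35
```

```bash
for i in 1 2 3; do python3 -m inch '[[0.09,-0.8,0,0,0,0],[0.09,-0.8,0,0,0,0],[0.09,-0.8,0,0,0,0],[0.09,-0.8,0,0,0,0],[0.09,-0.8,0,0,0,0]]' | egrep 'force|width'; done
python3 -m inch '[[0,0,0,0,0,0],[0,0,0,0,0,0],[0,0,0,0,0,0],[0,0,0,0,0,0],[0,0,0,0,0,0]]' | egrep 'pos|width|rot'
python3 -c "
from h import *
go(.51,-.435,.032,None)
"
```

```text
ft_force: [0.4, 0.3, -1.3]
width: 0.0601
grip_force: 3.0
ft_force: [0.7, -0.5, -1.3]
width: 0.0598
grip_force: 30.0
ft_force: [1.1, -0.6, -2.0]
width: 0.0599
grip_force: 30.0
ee_pos: [0.5111, -0.4375, 0.3008]
eef_rot: [-0.029, 1.0, 0.0, 0.0]
width: 0.06
t 13.27 p [ 0.5111 -0.4375  0.3008] grasp [ 0.5112 -0.4373  0.1368] yaw_y 1.628 w 0.06 F [-0.6  0.8 -1.7] g 29.954562080092728
tool shift units [0.03 0.06 2.62] tilt fix [0.01 0.   0.  ]
```

```bash
python3 -m inch '[[0,0.05,0.4,0,0,0],[0,0,0.4,0,0,0],[0,0,0.4,0,0,0],[0,0,0.4,0,0,0],[0,0,0.2,0,0,0]]' | egrep 'force|pos'; python3 -m inch '[[0,0,0.1,0,0,0],[0,0,0.1,0,0,0],[0,0,0.1,0,0,0],[0,0,0.1,0,0,0],[0,0,0.05,0,0,0]]' | egrep 'force|pos'
python3 -m inch '[[0,0,0.08,0,0,0],[0,0,0.08,0,0,0],[0,0,0.08,0,0,0],[0,0,0,0,0,0],[0,0,0,0,0,0]]' | egrep 'force|pos'
python3 -c "
from h import *
go(.51,-.435,.032,None)
snap('scene')
d=np.load('cal_scene.npz')['im'][270:380,100:250]; cv2.imwrite('pics/s4.png',cv2.resize(d,None,fx=5,fy=5,interpolation=2))"
```

```text
ee_pos: [0.5105, -0.4353, 0.2269]
ft_force: [-0.2, 0.6, -1.8]
grip_force: 30.0
ee_pos: [0.5104, -0.4368, 0.2107]
ft_force: [0.1, -1.4, -1.6]
grip_force: 30.0
ee_pos: [0.5103, -0.4367, 0.2009]
ft_force: [-0.5, -0.3, -0.9]
grip_force: 30.0
t 14.52 p [ 0.5103 -0.4367  0.2009] grasp [ 0.5102 -0.4367  0.0369] yaw_y 1.626 w 0.06 F [-0.5 -0.3 -0.9] g 29.954447150230408
tool shift units [0.   0.04 0.12] tilt fix [ 0. -0.  0.]
```

View pics/s4.png

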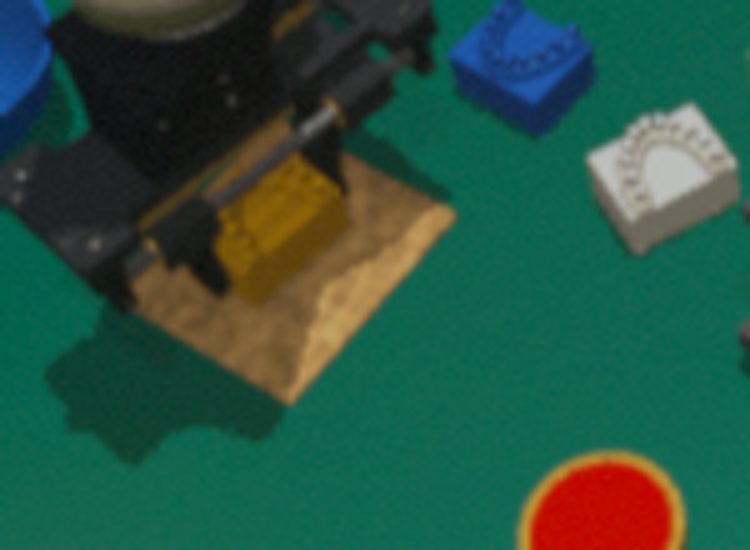

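```bash
for i in 1 2 3 ; do python3 -m inch '[[0,0,0.05,0,0,0],[0,0,0,0,0,0],[0,0,0,0,0,0],[0,0,0,0,0,0],[0,0,0,0,0,0]]' | egrep 'force:|pos'; done
```

```text
ee_pos: [0.5103, -0.4368, 0.1992]
ft_force: [-0.2, 0.4, -2.0]
grip_force: 30.0
ee_pos: [0.5103, -0.4368, 0.1971]
ft_force: [0.9, 1.2, -1.9]
grip_force: 30.0
ee_pos: [0.5103, -0.4368, 0.1951]
ft_force: [0.2, -0.1, -1.7]
grip_force: 30.0
```

```bash
for i in 1 2 ; do python3 -m inch '[[0,0,0.04,0,0,0],[0,0,0,0,0,0],[0,0,0,0,0,0],[0,0,0,0,0,0],[0,0,0,0,0,0]]' | egrep 'ft_force:|pos'; done
python3 -m inch '[[0,0,0,0,0,0],[0,0,0,0,0,0],[0,0,0,0,0,0],[0,0,0,0,0,0],[0,0,0,0,0,0]]' 1 | egrep 'ft_force:|pos|width'
python3 -m inch '[[0,0,-0.3,0,0,0],[0,0,-0.7,0,0,0],[0,0,-0.9,0,0,0],[0,0,-0.9,0,0,0],[0,0,-0.9,0,0,0]]' 0.8| egrep 'ft_force:|pos|width'
python3 -c "
from h import *
go(.622,-.281,.18,1.335+0)"
```

```text
ee_pos: [0.5103, -0.4367, 0.1935]
ft_force: [0.5, 0.1, -1.6]
ee_pos: [0.5104, -0.4369, 0.1931]
ft_force: [-3.7, 4.3, 9.4]
ee_pos: [0.5103, -0.4367, 0.1918]
ft_force: [0.1, -0.3, 0.6]
width: 0.0833
ee_pos: [0.5099, -0.4368, 0.3425]
ft_force: [0.3, -0.4, 0.3]
width: 0.0787
t 17.48 p [ 0.5099 -0.4368  0.3425] grasp [ 0.5099 -0.4368  0.1785] yaw_y 1.626 w 0.0787 F [ 0.3 -0.4  0.3] g 0.0
tool shift units [-3.01  3.74 -0.04] tilt fix [-0.  0.  0.] wz units 2.42
```

```bash
python3 -c "
from h import *
snap('top');blobs('top','w',.036);blobs('top','y',.04);snap('scene')" | egrep 'px \[3[3-9]|y px'
python3 -m inch '[[-0.6,0.75,0,0,0,0.48],[-0.6,0.75,0,0,0,0.48],[-0.6,0.75,0,0,0,0.48],[-0.6,0.75,0,0,0,0.48],[-0.6,0.75,0,0,0,0.48]]' 0.8| egrep 'ft_force:|pos|width'
python3 -c "
from h import *
go(.622,-.281,.08,1.335+0)"
```

```text
w px [356. 297.] ctr 0.3540 -0.2154 short 0.0586 long 0.0623 longang 2.014
w px [344. 264.] ctr 0.4410 -0.1857 short 0.0502 long 0.0641 longang 1.385
w px [377. 198.] ctr 0.6219 -0.2818 short 0.0513 long 0.0645 longang 1.338
w px [338. 197.] ctr 0.6256 -0.1744 short 0.0498 long 0.0641 longang 1.636
y px [491. 186.] ctr 0.6537 -0.6021 short 0.0579 long 0.0799 longang 1.887
ee_pos: [0.6395, -0.2929, 0.3407]
ft_force: [-0.0, -1.6, -0.0]
width: 0.0783
t 18.0 p [ 0.6395 -0.2929  0.3407] grasp [ 0.6396 -0.2928  0.1767] yaw_y 1.335 w 0.0783 F [-0.  -1.6 -0. ] g 0.0
tool shift units [0.5  0.18 2.42] tilt fix [0. 0. 0.] wz units 0.00
```

```bash
python3 -m inch '[[0.5,0.18,0.5,0,0,0],[0,0,0.8,0,0,0],[0,0,0.9,0,0,0],[0,0,0.9,0,0,0],[0,0,0.5,0,0,0]]' | egrep 'ft_force:|pos|width'
python3 -c "
from h import *
go(.6215,-.281,.027,1.335+0)"
```

```text
ee_pos: [0.6197, -0.2822, 0.1922]
ft_force: [-0.1, 0.4, 0.3]
width: 0.0782
t 18.42 p [ 0.6197 -0.2822  0.1922] grasp [ 0.6191 -0.2819  0.0282] yaw_y 1.338 w 0.0782 F [-0.1  0.4  0.3] g 0.0
tool shift units [-0.05  0.04  0.03] tilt fix [ 0.01 -0.03  0.  ] wz units 0.03
```

```bash
python3 -m inch '[[0,0,0,0,0,0],[0,0,0,0,0,0],[0,0,0,0,0,0],[0,0,0,0,0,0],[0,0,0,0,0,0]]' -1 30 | egrep 'force:|pos|width'
python3 -m inch '[[0,0,0,0,0,0],[0,0,-0.3,0,0,0],[0,0,-0.7,0,0,0],[0,0,-0.9,0,0,0],[0,0,-0.8,0,0,0]]' -1 30 | egrep 'force:|pos|width'
python3 -c "
from h import *
go(.6275,.0377,.15,1.626)"
```

```text
ee_pos: [0.6216, -0.2836, 0.1985]
ft_force: [-1.4, -0.1, 7.1]
width: 0.0595
grip_force: 30.0
ee_pos: [0.6206, -0.2831, 0.3067]
ft_force: [0.5, -0.7, -0.6]
width: 0.0597
grip_force: 30.0
t 19.25 p [ 0.6206 -0.2831  0.3067] grasp [ 0.6206 -0.2831  0.1427] yaw_y 1.338 w 0.0597 F [ 0.5 -0.7 -0.6] g 29.970888197422028
tool shift units [ 1.68  7.84 -0.18] tilt fix [-0.  0.  0.] wz units -2.40
```

```bash
python3 -m inch '[[0.1,0.7,0,0,0,-0.48],[0.1,0.7,0,0,0,-0.48],[0.1,0.7,0,0,0,-0.48],[0.1,0.7,0,0,0,-0.48],[0.1,0.7,0,0,0,-0.48]]'  | egrep 'force:|width'
python3 -c "
from h import *
go(.6275,.0377,.10,1.626)"
```

```text
ft_force: [0.1, 0.7, -1.8]
width: 0.0598
grip_force: 30.0
t 19.67 p [ 0.6173 -0.1408  0.3053] grasp [ 0.6175 -0.1408  0.1413] yaw_y 1.629 w 0.0598 F [ 0.1  0.7 -1.8] g 29.969243109226227
tool shift units [-0.51  4.44  1.03] tilt fix [-0.    0.01  0.  ] wz units 0.03
```

```bash
python3 -m inch '[[-0.1,0.9,0,0,0,0],[-0.1,0.9,0,0,0,0],[-0.1,0.9,0,0,0,0],[-0.1,0.9,0,0,0,0],[-0.1,0.84,0,0,0,0]]'  | egrep 'force:|width'
python3 -m inch '[[0,0,0.4,0,0,0],[0,0,0.5,0,0,0],[0,0,0.5,0,0,0],[0,0,0.3,0,0,0],[0,0,0,0,0,0]]'  | egrep 'force:|width'
python3 -c "
from h import *
go(.6275,.0377,.042,1.626)"
```

```text
ft_force: [0.4, 0.6, -1.5]
width: 0.0598
grip_force: 30.0
ft_force: [-0.7, -0.0, -2.4]
width: 0.0599
grip_force: 30.0
t 20.5 p [0.6266 0.0362 0.2341] grasp [0.6261 0.0361 0.0701] yaw_y 1.626 w 0.0599 F [-0.7 -0.  -2.4] g 29.970980286598206
tool shift units [-0.04  0.04  0.7 ] tilt fix [-0.   -0.03  0.  ] wz units 0.00
```

```bash
python3 -m inch '[[-0.03,0.04,0.2,0,0,0],[0,0,0.2,0,0,0],[0,0,0.15,0,0,0],[0,0,0,0,0,0],[0,0,0,0,0,0]]'  | egrep 'force:|pos'
for i in 1 2 3; do python3 -m inch '[[0,0,0.05,0,0,0],[0,0,0,0,0,0],[0,0,0,0,0,0],[0,0,0,0,0,0],[0,0,0,0,0,0]]'  | egrep 'ft_force:|pos'; done
```

```text
ee_pos: [0.6286, 0.0379, 0.2139]
ft_force: [0.4, -1.0, -1.4]
grip_force: 30.0
ee_pos: [0.6287, 0.038, 0.2122]
ft_force: [0.9, -0.3, -1.6]
ee_pos: [0.6286, 0.038, 0.2099]
ft_force: [-1.1, 0.7, -1.3]
ee_pos: [0.6286, 0.038, 0.2079]
ft_force: [-0.0, -0.1, -0.2]
```

```bash
for i in 1 2; do python3 -m inch '[[0,0,0.04,0,0,0],[0,0,0,0,0,0],[0,0,0,0,0,0],[0,0,0,0,0,0],[0,0,0,0,0,0]]'  | egrep 'ft_force:|pos'; done
```

```text
ee_pos: [0.6287, 0.0379, 0.2065]
ft_force: [0.9, 0.7, 0.9]
ee_pos: [0.6288, 0.0379, 0.2064]
ft_force: [-6.8, 0.1, 16.1]
```

```bash
python3 -m inch '[[0,0,-0.02,0,0,0],[0,0,0,0,0,0],[0,0,0,0,0,0],[0,0,0,0,0,0],[0,0,0,0,0,0]]' 0.7  | egrep 'ft_force:|pos|width'
python3 -m inch '[[0,0,-0.3,0,0,0],[0,0,-0.7,0,0,0],[0,0,-0.9,0,0,0],[0,0,-0.9,0,0,0],[0,0,-0.9,0,0,0]]' 0.8  | egrep 'ft_force:|pos|width'
python3 -c "
from h import *
go(.625,-.1735,.18,1.637)"
```

```text
ee_pos: [0.6285, 0.038, 0.2052]
ft_force: [0.6, -0.5, 1.0]
width: 0.0733
ee_pos: [0.6283, 0.0377, 0.3561]
ft_force: [1.5, 0.2, -1.1]
width: 0.0778
t 23.83 p [0.6283 0.0377 0.3561] grasp [0.6283 0.0377 0.1921] yaw_y 1.626 w 0.0778 F [ 1.5  0.2 -1.1] g 0.0
tool shift units [ 0.37 -5.27  0.3 ] tilt fix [-0.  0.  0.] wz units -0.09
```

```bash
python3 -c "
from h import *
snap('wrist');blobs('wrist','w',.036);blobs('wrist','y',.04)"
for i in 1 2; do python3 -m inch '[[0.02,-0.53,0.1,0,0,0],[0.02,-0.53,0.1,0,0,0],[0.02,-0.53,0.1,0,0,0],[0.02,-0.53,0.1,0,0,0],[0.02,-0.53,0.1,0,0,0]]'  | egrep 'ft_force:|width'; done
python3 -c "
from h import *
go(.625,-.1735,.027,1.637)"
```

```text
w px [371. 316.] ctr 0.7591 0.1423 short 0.0118 long 0.0213 longang 0.173
w px [ 92. 185.] ctr 0.6256 -0.1724 short 0.0464 long 0.0635 longang 1.651
w px [87. 19.] ctr 0.4440 -0.1835 short 0.0440 long 0.0644 longang 1.373
ft_force: [-0.0, -0.3, 0.4]
width: 0.0784
ft_force: [0.4, 0.7, 0.4]
width: 0.0782
t 24.72 p [ 0.6323 -0.1752  0.314 ] grasp [ 0.6324 -0.1752  0.15  ] yaw_y 1.626 w 0.0782 F [0.4 0.7 0.4] g 0.0
tool shift units [0.18 0.05 3.08] tilt fix [0.   0.01 0.  ] wz units -0.09
```

```bash
python3 -m inch '[[0.18,0.05,0.5,0,0,-0.09],[0,0,0.8,0,0,0],[0,0,0.9,0,0,0],[0,0,0.7,0,0,0],[0,0,0.2,0,0,0]]' | egrep 'ft_force:|pos|width'
python3 -m inch '[[0,0,0,0,0,0],[0,0,0,0,0,0],[0,0,0,0,0,0],[0,0,0,0,0,0],[0,0,0,0,0,0]]' | egrep 'ft_force:|pos|width'
python3 -c "
from h import *
go(.625,-.1735,.027,1.637)"
```

```text
ee_pos: [0.6235, -0.1719, 0.1853]
ft_force: [-0.8, 0.6, 0.4]
width: 0.0779
ee_pos: [0.6257, -0.1727, 0.1912]
ft_force: [0.4, 0.7, 0.2]
width: 0.0784
t 25.55 p [ 0.6257 -0.1727  0.1912] grasp [ 0.6261 -0.1727  0.0272] yaw_y 1.637 w 0.0784 F [0.4 0.7 0.2] g 0.0
tool shift units [ 0.03 -0.02  0.01] tilt fix [-0.    0.02  0.  ] wz units 0.00
```

Good; grip and lift.

```bash
python3 -m inch '[[0,0,0,0,0,0],[0,0,0,0,0,0],[0,0,0,0,0,0],[0,0,0,0,0,0],[0,0,0,0,0,0]]' -1 30 | egrep 'force:|pos|width'
python3 -m inch '[[0,0,0,0,0,0],[0,0,-0.3,0,0,0],[0,0,-0.7,0,0,0],[0,0,-0.9,0,0,0],[0,0,-0.9,0,0,0]]' -1 30 | egrep 'force:|pos|width'
python3 -c "
from h import *
go(.5675,.0355,.15,1.626)"
```

```text
ee_pos: [0.6251, -0.1728, 0.1897]
ft_force: [0.1, -1.1, 1.3]
width: 0.0595
grip_force: 30.0
ee_pos: [0.6246, -0.1723, 0.3027]
ft_force: [0.8, -0.4, -0.8]
width: 0.0599
grip_force: 30.0
t 26.38 p [ 0.6246 -0.1723  0.3027] grasp [ 0.6242 -0.1722  0.1387] yaw_y 1.637 w 0.0599 F [ 0.8 -0.4 -0.8] g 29.999892781488597
tool shift units [ 1.07  5.28 -0.28] tilt fix [ 0.   -0.02  0.  ] wz units 0.09
```

```bash
for i in 1 2; do python3 -m inch '[[0.1,0.53,0,0,0,0],[0.1,0.53,0,0,0,0.09],[0.11,0.53,0,0,0,0],[0.11,0.53,0,0,0,0],[0.11,0.53,0,0,0,0]]' | egrep ' force:|width'; done
python3 -m inch '[[0,0,0.4,0,0,0],[0,0,0.6,0,0,0],[0,0,0.6,0,0,0],[0,0,0.4,0,0,0],[0,0,0,0,0,0]]'  | egrep 'force:|width'
python3 -m inch '[[0,0,0,0,0,0],[0,0,0,0,0,0],[0,0,0,0,0,0],[0,0,0,0,0,0],[0,0,0,0,0,0]]' | egrep 'ft_force:|pos|width'
python3 -c "
from h import *
go(.5675,.0355,.034,1.626)"
```

```text
width: 0.0596
width: 0.0601
ft_force: [-1.0, -0.1, -1.8]
width: 0.0599
grip_force: 30.0
ee_pos: [0.5715, 0.0369, 0.2225]
ft_force: [0.0, -0.7, -1.2]
width: 0.0597
t 28.05 p [0.5715 0.0369 0.2225] grasp [0.5718 0.0369 0.0585] yaw_y 1.615 w 0.0597 F [ 0.  -0.7 -1.2] g 29.99997349921614
tool shift units [ 0.11 -0.03  0.61] tilt fix [0.   0.01 0.  ] wz units -0.09
```

```bash
python3 -m inch '[[0.1,-0.03,0.1,0,0,-0.09],[0,0,0.2,0,0,0],[0,0,0.2,0,0,0],[0,0,0.05,0,0,0],[0,0,0,0,0,0]]' | egrep 'ft_force:|pos'
for i in 1 2 3; do python3 -m inch '[[0,0,0.04,0,0,0],[0,0,0,0,0,0],[0,0,0,0,0,0],[0,0,0,0,0,0],[0,0,0,0,0,0]]'  | egrep 'ft_force:|pos'; done
```

```text
ee_pos: [0.5669, 0.0355, 0.1985]
ft_force: [0.2, 0.2, -1.2]
ee_pos: [0.5674, 0.0355, 0.1981]
ft_force: [-0.1, 0.3, -1.7]
ee_pos: [0.5675, 0.0354, 0.1976]
ft_force: [-6.4, -0.7, 14.0]
ee_pos: [0.5677, 0.0353, 0.1973]
ft_force: [-11.5, -0.5, 28.2]
```

```bash
python3 -m inch '[[0,0,-0.06,0,0,0],[0,0,0,0,0,0],[0,0,0,0,0,0],[0,0,0,0,0,0],[0,0,0,0,0,0]]' 0.7  | egrep 'ft_force:|pos|width'
python3 -m inch '[[0,0,-0.3,0,0,0],[0,0,-0.7,0,0,0],[0,0,-0.9,0,0,0],[0,0,-0.9,0,0,0],[0,0,-0.9,0,0,0]]' 0.8  | egrep 'ft_force:|pos|width'
python3 -c "
from h import *
snap('wrist');blobs('wrist','w',.036);blobs('wrist','y',.04)
go(.442,-.1845,.15,1.378)"
```

```text
ee_pos: [0.5672, 0.0355, 0.1968]
ft_force: [-0.2, -0.5, -0.3]
width: 0.0731
ee_pos: [0.5669, 0.0351, 0.3475]
ft_force: [2.0, 0.4, -0.3]
width: 0.0785
w px [286. 311.] ctr 0.6896 0.0418 short 0.0355 long 0.0928 longang 1.624
w px [511. 174.] ctr 0.5261 0.2784 short 0.0044 long 0.1454 longang 0.053
w px [502. 173.] ctr 0.5263 0.2635 short 0.0036 long 0.1405 longang 0.054
w px [492. 173.] ctr 0.5282 0.2504 short 0.0034 long 0.1394 longang 0.056
w px [468. 173.] ctr 0.5312 0.2185 short 0.0029 long 0.1347 longang 0.053
w px [483. 173.] ctr 0.5289 0.2386 short 0.0033 long 0.1385 longang 0.053
w px [475. 173.] ctr 0.5298 0.2281 short 0.0032 long 0.1370 longang 0.054
w px [80. 72.] ctr 0.4427 -0.1833 short 0.0457 long 0.0639 longang 1.373
w px [69.  9.] ctr 0.3730 -0.2067 short 0.0281 long 0.0558 longang 1.359
t 30.6 p [0.5687 0.0349 0.3551] grasp [0.5703 0.0352 0.1911] yaw_y 1.625 w 0.0781 F [ 3.5 -0.2  7.2] g 0.0
tool shift units [ 3.51 -5.31  0.98] tilt fix [0.01 0.08 0.  ] wz units 2.06
```

```bash
python3 -m inch '[[0.35,-0.53,0.05,0,0,0.41],[0.35,-0.53,0.05,0,0,0.41],[0.35,-0.53,0.05,0,0,0.41],[0.35,-0.53,0.05,0,0,0.41],[0.35,-0.53,0.05,0,0,0.41]]' | egrep 'ft_force'
python3 -c "
from h import *
go(.442,-.1845,.15,1.376)"
```

```text
ft_force: [0.1, 0.4, 0.5]
t 31.02 p [ 0.4922 -0.0684  0.3355] grasp [ 0.4923 -0.0683  0.1715] yaw_y 1.377 w 0.0784 F [0.1 0.4 0.5] g 0.0
tool shift units [ 0.67 -3.09  0.54] tilt fix [0. 0. 0.] wz units 0.01
```

```bash
python3 -m inch '[[0.13,-0.62,0.1,0,0,0],[0.13,-0.62,0.1,0,0,0],[0.13,-0.62,0.1,0,0,0],[0.13,-0.62,0.1,0,0,0],[0.13,-0.6,0.1,0,0,0]]' | egrep 'ft_force'
python3 -m inch '[[0,0,0.5,0,0,0],[0,0,0.8,0,0,0],[0,0,0.9,0,0,0],[0,0,0.5,0,0,0],[0,0,0,0,0,0]]' | egrep 'ft_force:|pos|width'
python3 -m inch '[[0,0,0,0,0,0],[0,0,0,0,0,0],[0,0,0,0,0,0],[0,0,0,0,0,0],[0,0,0,0,0,0]]' | egrep 'ft_force:|pos|width'
python3 -c "
from h import *
go(.442,-.1845,.027,1.376)"
```

```text
ft_force: [0.3, -0.2, -0.5]
ee_pos: [0.4425, -0.1827, 0.2039]
ft_force: [-0.9, 0.3, 0.6]
width: 0.078
ee_pos: [0.4445, -0.1833, 0.2082]
ft_force: [-0.0, -0.5, 0.7]
width: 0.0788
t 32.27 p [ 0.4445 -0.1833  0.2082] grasp [ 0.4449 -0.1833  0.0442] yaw_y 1.38 w 0.0788 F [-0.  -0.5  0.7] g 0.0
tool shift units [ 0.07 -0.04  0.43] tilt fix [0.   0.02 0.  ] wz units 0.04
```

```bash
python3 -m inch '[[0.07,-0.04,0.2,0,0,0],[0,0,0.2,0,0,0],[0,0,0.03,0,0,0],[0,0,0,0,0,0],[0,0,0,0,0,0]]' | egrep 'ft_force:|pos|width'
python3 -m inch '[[0,0,0,0,0,0],[0,0,0,0,0,0],[0,0,0,0,0,0],[0,0,0,0,0,0],[0,0,0,0,0,0]]' -1 30 | egrep 'force:|pos|width'
python3 -m inch '[[0,0,0,0,0,0],[0,0,-0.3,0,0,0],[0,0,-0.7,0,0,0],[0,0,-0.9,0,0,0],[0,0,-0.9,0,0,0]]' -1 30 | egrep 'force:|pos|width'
python3 -c "
from h import *
go(.5076,.034,.14,1.626)"
```

```text
ee_pos: [0.4409, -0.1843, 0.1896]
ft_force: [-0.3, 0.9, 0.3]
width: 0.0782
ee_pos: [0.4411, -0.1844, 0.1901]
ft_force: [0.1, -0.2, 0.9]
width: 0.06
grip_force: 30.0
ee_pos: [0.4404, -0.1842, 0.3026]
ft_force: [1.3, -0.3, -1.6]
width: 0.06
grip_force: 30.0
t 33.52 p [ 0.4404 -0.1842  0.3026] grasp [ 0.44   -0.1842  0.1387] yaw_y 1.38 w 0.06 F [ 1.3 -0.3 -1.6] g 29.999743863008916
tool shift units [-0.62  5.68 -0.04] tilt fix [-0.   -0.02  0.  ] wz units -2.05
```

```bash
python3 -m inch '[[-0.1,0.58,0,0,0,-0.41],[-0.1,0.58,0,0,0,-0.41],[-0.1,0.58,0,0,0,-0.41],[-0.1,0.58,0,0,0,-0.41],[-0.1,0.58,0,0,0,-0.41]]' | egrep 'ft_force'
python3 -c "
from h import *
go(.5076,.034,.14,1.626)"
```

```text
ft_force: [0.3, 0.3, -0.4]
t 33.93 p [ 0.4716 -0.0697  0.3019] grasp [ 0.4716 -0.0697  0.1379] yaw_y 1.629 w 0.0602 F [ 0.3  0.3 -0.4] g 29.99859730247408
tool shift units [-1.05  2.54 -0.05] tilt fix [ 0. -0.  0.] wz units 0.02
```

```bash
python3 -m inch '[[-0.21,0.51,0,0,0,0],[-0.21,0.51,0,0,0,0],[-0.21,0.51,0,0,0,0],[-0.21,0.51,0,0,0,0],[-0.21,0.51,0,0,0,0]]' | egrep 'ft_force'
python3 -m inch '[[0,0,0.4,0,0,0],[0,0,0.6,0,0,0],[0,0,0.6,0,0,0],[0,0,0.4,0,0,0],[0,0,0,0,0,0]]'  | egrep ' force:|width'
python3 -m inch '[[0,0,0,0,0,0],[0,0,0,0,0,0],[0,0,0,0,0,0],[0,0,0,0,0,0],[0,0,0,0,0,0]]' | egrep 'ft_force:|pos|width'
python3 -c "
from h import *
go(.5076,.034,.034,1.626)"
```

```text
ft_force: [0.8, -0.5, -1.4]
width: 0.0599
ee_pos: [0.5081, 0.0333, 0.2228]
ft_force: [0.6, -0.6, -1.1]
width: 0.0597
t 35.18 p [0.5081 0.0333 0.2228] grasp [0.5084 0.0334 0.0588] yaw_y 1.626 w 0.0597 F [ 0.6 -0.6 -1.1] g 30.000014626421034
tool shift units [0.02 0.02 0.62] tilt fix [0.   0.01 0.  ] wz units 0.00
```

```bash
python3 -m inch '[[0.02,0.02,0.1,0,0,0],[0,0,0.2,0,0,0],[0,0,0.2,0,0,0],[0,0,0.06,0,0,0],[0,0,0,0,0,0]]' | egrep 'ft_force:|pos'
for i in 1 2; do python3 -m inch '[[0,0,0.04,0,0,0],[0,0,0,0,0,0],[0,0,0,0,0,0],[0,0,0,0,0,0],[0,0,0,0,0,0]]'  | egrep 'ft_force:|pos'; done
```

```text
ee_pos: [0.5067, 0.034, 0.1986]
ft_force: [0.4, 0.8, -1.3]
ee_pos: [0.507, 0.0339, 0.1981]
ft_force: [-3.5, -0.9, 5.0]
ee_pos: [0.5072, 0.0338, 0.1977]
ft_force: [-11.1, -1.0, 24.7]
```

```bash
python3 -m inch '[[0,0,-0.06,0,0,0],[0,0,0,0,0,0],[0,0,0,0,0,0],[0,0,0,0,0,0],[0,0,0,0,0,0]]' 0.7  | egrep 'ft_force:|pos|width'
python3 -m inch '[[0,0,-0.3,0,0,0],[0,0,-0.7,0,0,0],[0,0,-0.9,0,0,0],[0,0,-0.9,0,0,0],[0,0,-0.9,0,0,0]]' 0.8  | egrep 'ft_force:|width'
python3 -m inch '[[-0.8,0,-0.3,0,0,0],[-0.9,0,-0.3,0,0,0],[-0.9,0,-0.3,0,0,0],[-0.6,0,-0.3,0,0,0],[0,0,0,0,0,0]]' | egrep 'ft_force:|width'
python3 -c "
from h import *
snap('wrist','w9.png');snap('top');blobs('top','w',.036);blobs('top','y',.04)
go(.603,-.0633,.15,1.626)"
```

```text
ee_pos: [0.507, 0.0341, 0.1984]
ft_force: [-0.8, -0.3, -0.4]
width: 0.0737
ft_force: [0.4, 0.3, -0.5]
width: 0.0782
ft_force: [0.5, 0.2, 0.8]
width: 0.0783
w px [527. 406.] ctr 0.0886 -0.6296 short 0.0674 long 0.0760 longang 1.573
w px [356. 297.] ctr 0.3542 -0.2158 short 0.0597 long 0.0612 longang 1.568
w px [509. 122.] ctr 0.8434 -0.6736 short 0.0755 long 0.0778 longang 2.333
y px [433. 236.] ctr 0.5100 -0.4287 short 0.0506 long 0.0974 longang 1.602
y px [494. 193.] ctr 0.6336 -0.6072 short 0.0776 long 0.0995 longang 0.302
t 37.78 p [0.6353 0.041  0.394 ] grasp [0.6352 0.0408 0.23  ] yaw_y 1.626 w 0.0783 F [-0.3 -0.2  0.2] g 0.0
tool shift units [ 0.94 -2.55  2.  ] tilt fix [-0.01 -0.01  0.  ] wz units -0.00
```

View pics/w9.png

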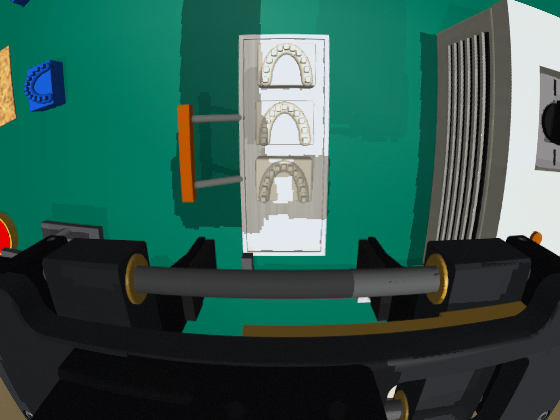

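```bash
python3 -m inch '[[0.19,-0.51,0.2,0,0,0],[0.19,-0.51,0.3,0,0,0],[0.19,-0.51,0.3,0,0,0],[0.19,-0.51,0.3,0,0,0],[0.18,-0.51,0.2,0,0,0]]' 1 | egrep 'ft_force'
python3 -m inch '[[0,0,0.5,0,0,0],[0,0,0.6,0,0,0],[0,0,0.6,0,0,0],[0,0,0.6,0,0,0],[0,0,0.5,0,0,0]]'  | egrep 'ft_force:|width'
python3 -m inch '[[0,0,0,0,0,0],[0,0,0,0,0,0],[0,0,0,0,0,0],[0,0,0,0,0,0],[0,0,0,0,0,0]]' | egrep 'ft_force:|pos|width'
python3 -c "
from h import *
go(.603,-.0633,.05,1.626)"
```

```text
ft_force: [0.3, -0.2, 0.2]
ft_force: [1.0, -0.0, 0.7]
width: 0.0869
ee_pos: [0.6033, -0.0628, 0.2322]
ft_force: [0.8, 1.0, -0.5]
width: 0.087
t 39.03 p [ 0.6033 -0.0628  0.2322] grasp [ 0.6036 -0.0628  0.0682] yaw_y 1.626 w 0.087 F [ 0.8  1.  -0.5] g 0.0
tool shift units [ 0.02 -0.01  0.45] tilt fix [0.   0.02 0.  ] wz units 0.00
```

```bash
python3 -m inch '[[0,-0.01,0.25,0,0,0],[0,0,0.2,0,0,0],[0,0,0,0,0,0],[0,0,0,0,0,0],[0,0,0,0,0,0]]' -1 40 | egrep 'ft_force'
for i in 1 2; do python3 -m inch '[[0,0,0,0,0,0],[0,0,0,0,0,0],[0,0,0,0,0,0],[0,0,0,0,0,0],[0,0,0,0,0,0]]' | egrep 'force:|pos|width'; done
for i in 1 2 3 4 5 6 7 8 9; do python3 -m inch '[[0,0.06,0,0,0,0],[0,0.06,0,0,0,0],[0,0.06,0,0,0,0],[0,0.06,0,0,0,0],[0,0.06,0,0,0,0]]' | egrep 'ft_force:|pos'; done
```

```text
ft_force: [1.0, -0.7, 0.1]
ee_pos: [0.603, -0.0632, 0.2128]
ft_force: [0.1, -0.1, 0.3]
width: 0.0284
grip_force: 0.0
ee_pos: [0.603, -0.0633, 0.2127]
ft_force: [0.4, -0.2, 1.1]
width: 0.0118
grip_force: 40.0
ee_pos: [0.6023, -0.0587, 0.2128]
ft_force: [8.8, -32.6, -11.1]
ee_pos: [0.6016, -0.039, 0.2127]
ft_force: [1.0, -3.2, -1.3]
ee_pos: [0.6009, -0.027, 0.2128]
ft_force: [0.8, -3.2, -0.4]
ee_pos: [0.6003, -0.015, 0.2127]
ft_force: [1.1, -4.1, -0.4]
ee_pos: [0.5996, -0.0027, 0.2127]
ft_force: [0.3, -5.0, 1.8]
ee_pos: [0.5991, 0.0011, 0.2128]
ft_force: [5.8, -34.4, -5.2]
ee_pos: [0.5983, 0.021, 0.2127]
ft_force: [0.3, -2.6, 0.2]
ee_pos: [0.5976, 0.033, 0.2127]
ft_force: [1.1, -3.6, 0.1]
ee_pos: [0.597, 0.0449, 0.2128]
ft_force: [0.9, -4.1, 0.8]
```

```bash
python3 -m inch '[[0,0.06,0,0,0,0],[0,0.06,0,0,0,0],[0,0.06,0,0,0,0],[0,0.06,0,0,0,0],[0,0.03,0,0,0,0]]' | egrep 'ft_force:|pos'
for i in 1 2 3; do python3 -m inch '[[0,0.02,0,0,0,0],[0,0,0,0,0,0],[0,0,0,0,0,0],[0,0,0,0,0,0],[0,0,0,0,0,0]]' | egrep 'ft_force:|pos'; done
python3 -c "
from h import *
st();snap('scene')
d=np.load('cal_scene.npz')['im'][150:270,270:430]; cv2.imwrite('pics/s5.png',cv2.resize(d,None,fx=5,fy=5,interpolation=2))"
```

```text
ee_pos: [0.5963, 0.0563, 0.2128]
ft_force: [0.9, -2.7, 1.1]
ee_pos: [0.5963, 0.0566, 0.2127]
ft_force: [0.5, 0.6, 1.1]
ee_pos: [0.5963, 0.0568, 0.2128]
ft_force: [-0.0, -1.3, 1.1]
ee_pos: [0.5962, 0.0574, 0.2127]
ft_force: [0.5, -5.5, 0.9]
t 45.7 p [0.5962 0.0574 0.2127] grasp [0.5962 0.0573 0.0487] yaw_y 1.626 w 0.0116 F [ 0.5 -5.5  0.9] g 40.000241193920374
```

View pics/s5.png

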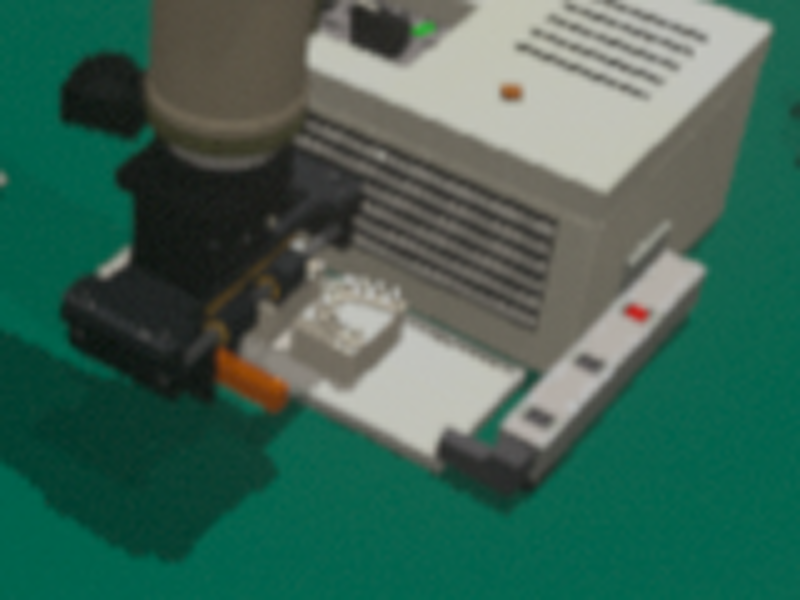

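```bash
python3 -m inch '[[0,-0.02,0,0,0,0],[0,0,0,0,0,0],[0,0,0,0,0,0],[0,0,0,0,0,0],[0,0,0,0,0,0]]' 1 | egrep 'ft_force'
python3 -m inch '[[0,0,0,0,0,0],[0,0,0,0,0,0],[0,0,-0.5,0,0,0],[0,0,-0.9,0,0,0],[0,0,-0.9,0,0,0]]' 1 | egrep 'ft_force'
python3 -m inch '[[0,0,-0.9,0,0,0],[0,0,-0.9,0,0,0],[0,0,-0.9,0,0,0],[0,0,-0.9,0,0,0],[0,0,-0.5,0,0,0]]' 0 | egrep 'ft_force'
for i in 1 2; do python3 -m inch '[[0,0.6,0,0,0,0],[0,0.6,0,0,0,0],[0,0.6,0,0,0,0],[0,0.6,0,0,0,0],[0,0.6,0,0,0,0]]' 0 | egrep 'ft_force|pos|width'; done
python3 -c "
from h import *
snap('wrist','w10.png')
d=np.load('cal_wrist.npz')['im'];cv2.imwrite('pics/w10.png',cv2.resize(d[80:280,150:420],None,fx=2.9,fy=2.9,interpolation=2))
go(.5338,.2975,.25,1.626)"
```

```text
ft_force: [0.4, 1.3, 0.3]
ft_force: [1.8, 0.1, 1.3]
ft_force: [-0.1, -0.5, -0.4]
ee_pos: [0.5894, 0.1779, 0.4688]
ft_force: [1.4, 0.6, -0.4]
width: 0.0437
ee_pos: [0.5827, 0.2978, 0.4687]
ft_force: [0.6, 0.7, -0.1]
width: 0.0433
t 47.88 p [0.5812 0.3036 0.4679] grasp [0.5809 0.304  0.3039] yaw_y 1.632 w 0.0434 F [-3.   4.3 -1.8] g 0.0
tool shift units [ 1.18 -0.09  1.35] tilt fix [ 0.02 -0.01  0.  ] wz units 0.05
```

View pics/w10.png

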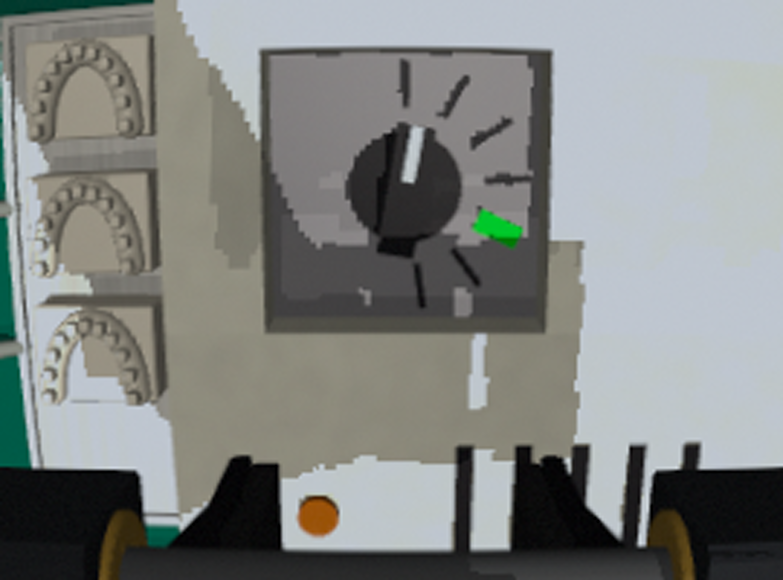

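```bash
python3 -c "
from h import *
f=lambda u,v,z: px('wrist',(u+.5)/2.9+150-.5,(v+.5)/2.9+80-.5,z)[:2]
h,t=f(417,127,.15),f(398,241,.15); print(h,t,(h+t)/2,np.linalg.norm(h-t))
l=f(407,182,.15); 
for a,b in((h,t),(h,l)): d=a-b; th=np.arctan2(d[1],d[0]); print('dir',th,'knob',(np.pi+.055-th)%(2*np.pi))
w=np.array([f(*c,.15) for c in[(262,50),(552,50),(546,330),(267,331)]]); print('well',w.mean(0),w)
m=f(498,228,.125);print('mark',m); c=w.mean(0); print(np.linalg.norm(m-c),(np.pi+.055-np.arctan2(*(m-c)[::-1]))%(2*np.pi))
go(c[0],c[1],.25)
"
```

```text
[0.51311589 0.30135057] [0.54964875 0.2973902 ] [0.53138232 0.29937038] 0.03674689436924644
dir 3.0336084905829432 knob 0.16298416300685004
dir 3.0194098198916226 knob 0.17718283369817067
well [0.53339273 0.29936293] [[0.49075299 0.25159897]
 [0.4856087  0.34225806]
 [0.57595919 0.34728941]
 [0.58125003 0.25630531]]
mark [0.54642558 0.3318077 ]
0.034964528507093945 2.0077618875718635
t 47.88 p [0.5812 0.3036 0.4679] grasp [0.5809 0.304  0.3039] yaw_y 1.632 w 0.0434 F [-3.   4.3 -1.8] g 0.0
tool shift units [ 1.19 -0.05  1.35] tilt fix [ 0.02 -0.01  0.  ]
```

```bash
python3 -c "
from h import *
print(np.round(r.read_state()['joint_positions'],2))"
python3 -m inch '[[0.4,0,0.3,0,0,0.3],[0.4,0,0.3,0,0,0.3],[0.3,0,0.3,0,0,0.3],[0,0,0.3,0,0,0.3],[0,0,0.1,0,0,0.27]]' -0.2 | egrep 'ft_force'
python3 -m inch '[[0,0,0,0,0,0],[0,0,0,0,0,0],[0,0,0,0,0,0],[0,0,0,0,0,0],[0,0,0,0,0,0]]' -0.2 | egrep 'ft_force|width'
python3 -c "
from h import *
print(np.round(r.read_state()['joint_positions'],2))
go(.533,.2993,.2,1.456)"
```

```text
[-0.81  0.39  0.37  1.29 -0.14  1.49  1.17]
ft_force: [-0.6, 0.2, -0.5]
ft_force: [-0.1, -0.6, 0.0]
width: 0.035
[-0.88  0.31  0.38  1.49 -0.12  1.36  0.96]
t 48.72 p [0.5392 0.2956 0.4172] grasp [0.5393 0.2957 0.2532] yaw_y 1.45 w 0.035 F [-0.1 -0.6  0. ] g 0.0
tool shift units [0.17 0.07 1.33] tilt fix [0. 0. 0.] wz units -0.05
```

```bash
python3 -m inch '[[0.16,0.08,0.3,0,0,-0.05],[0,0,0.6,0,0,0],[0,0,0.5,0,0,0],[0,0,0.4,0,0,0],[0,0,0.1,0,0,0]]' | egrep 'ft_force'
python3 -m inch '[[0,0,0.1,0,0,0],[0,0,0.1,0,0,0],[0,0,0.1,0,0,0],[0,0,0.1,0,0,0],[0,0,0,0,0,0]]' | egrep 'ft_force|width'
python3 -m inch '[[0,0,0,0,0,0],[0,0,0,0,0,0],[0,0,0,0,0,0],[0,0,0,0,0,0],[0,0,0,0,0,0]]' | egrep 'ft_force|width'
python3 -c "
from h import *
go(.533,.2993,.147,1.456)"
```

```text
ft_force: [-0.4, -0.3, -0.5]
ft_force: [0.0, -0.2, 0.2]
width: 0.0347
ft_force: [0.2, 0.6, -0.6]
width: 0.0349
t 49.97 p [0.5331 0.2996 0.3249] grasp [0.5331 0.2997 0.1609] yaw_y 1.456 w 0.0349 F [ 0.2  0.6 -0.6] g 0.0
tool shift units [ 0.   -0.01  0.35] tilt fix [0. 0. 0.] wz units -0.00
```

```bash
python3 -m inch '[[0,0,0.12,0,0,0],[0,0,0.12,0,0,0],[0,0,0.1,0,0,0],[0,0,0,0,0,0],[0,0,0,0,0,0]]' | egrep 'ft_force|pos'
for i in 1 2; do python3 -m inch '[[0,0,0,0,0,0],[0,0,0,0,0,0],[0,0,0,0,0,0],[0,0,0,0,0,0],[0,0,0,0,0,0]]' -1 25 | egrep 'force:|width'; done
python3 -m inch '[[0,0,0,0,0,0.3],[0,0,0,0,0,0.3],[0,0,0,0,0,0.3],[0,0,0,0,0,0.3],[0,0,0,0,0,0.3]]' | egrep 'force:|width|pos'
python3 -c "
from h import *
print(r.read_state()['torque'])
go(.533,.2993,.147,-.374)"
```

```text
ee_pos: [0.5338, 0.2993, 0.3133]
ft_force: [-3.5, -3.3, 18.2]
ft_force: [-3.4, -8.0, 20.6]
width: 0.0122
grip_force: 33.9
ft_force: [-3.8, -6.6, 22.2]
width: 0.0119
grip_force: 34.5
ee_pos: [0.5343, 0.2982, 0.3137]
ft_force: [-3.4, -7.6, 22.2]
width: 0.0117
grip_force: 34.6
[-1.82018434  0.83880663  0.00563455]
t 51.63 p [0.5343 0.2982 0.3137] grasp [0.5348 0.2982 0.1497] yaw_y 1.272 w 0.0117 F [-3.4 -7.6 22.2] g 34.64220227440819
tool shift units [0.05 0.01 0.07] tilt fix [0.01 0.02 0.  ] wz units -12.46
```

```bash
python3 -m inch '[[0,0,-0.05,0,0,0],[0,0,-0.05,0,0,0],[0,0,0,0,0,0],[0,0,0,0,0,0],[0,0,0,0,0,0]]' | egrep 'force:|width|pos'
python3 -m inch '[[0,0,0,0,0,0.6],[0,0,0,0,0,0.6],[0,0,0,0,0,0.6],[0,0,0,0,0,0.6],[0,0,0,0,0,0.6]]' | egrep 'force:|width|pos'
python3 -c "
from h import *
print(r.read_state()['torque'])
go(.533,.2993,.147,-.374)"
```

```text
ee_pos: [0.5341, 0.2985, 0.314]
ft_force: [8.3, -1.0, -8.2]
width: 0.0122
grip_force: 27.4
ee_pos: [0.5341, 0.2985, 0.314]
ft_force: [8.4, -1.2, -7.2]
width: 0.0119
grip_force: 27.4
[-0.31947387 -2.07391169  0.04523226]
t 52.47 p [0.5341 0.2985 0.314 ] grasp [0.5345 0.2982 0.15  ] yaw_y 0.911 w 0.0119 F [ 8.4 -1.2 -7.2] g 27.382965614378918
tool shift units [ 0.05 -0.    0.08] tilt fix [0.   0.02 0.  ] wz units 10.71
```

```bash
for i in 1 2 3; do python3 -m inch '[[0,0,0,0,0,0.7],[0,0,0,0,0,0.7],[0,0,0,0,0,0.7],[0,0,0,0,0,0.7],[0,0,0,0,0,0.7]]' | egrep 'ft_force:|width'; done
python3 -m inch '[[0,0,0,0,0,0.21],[0,0,0,0,0,0],[0,0,0,0,0,0],[0,0,0,0,0,0],[0,0,0,0,0,0]]' | egrep 'ft_force:|width'
python3 -c "
from h import *
print(r.read_state()['torque'])
go(.533,.2993,.147,-.374)"
```

```text
ft_force: [8.3, -1.9, -7.9]
width: 0.0117
ft_force: [8.0, -1.6, -8.0]
width: 0.0117
ft_force: [7.6, -2.3, -7.8]
width: 0.0117
ft_force: [7.5, -2.0, -8.2]
width: 0.0116
[-0.57325546 -1.67415166 -0.04850704]
t 54.13 p [0.5338 0.2984 0.314 ] grasp [0.5342 0.298  0.15  ] yaw_y -0.371 w 0.0116 F [ 7.5 -2.  -8.2] g 27.564427199831698
tool shift units [ 0.02 -0.04  0.08] tilt fix [0.02 0.01 0.  ] wz units 0.03
```

Open partly, lift clear, and look.

```bash
python3 -m inch '[[0,0,0,0,0,0],[0,0,0,0,0,0],[0,0,0,0,0,0],[0,0,0,0,0,0],[0,0,0,0,0,0]]' -0.3 | egrep 'ft_force|width'
python3 -m inch '[[0,0,-0.2,0,0,0],[0,0,-0.4,0,0,0],[0,0,-0.7,0,0,0],[0,0,-0.9,0,0,0],[0,0,-0.9,0,0,0]]' | egrep 'ft_force|width'
python3 -m inch '[[0,0,-0.5,0,0,-0.9],[-0.4,0,-0.3,0,0,-0.9],[-0.5,0,0,0,0,-0.9],[-0.5,0,0,0,0,-0.9],[-0.5,0,0,0,0,-0.9]]' | egrep 'ft_force|pos'
python3 -m inch '[[0,0,0,0,0,-0.9],[0,0,0,0,0,-0.9],[0,0,0,0,0,-0.9],[0,0,0,0,0,-0.9],[0,0,0,0,0,-0.9]]' | egrep 'ft_force|pos'
python3 -c "
from h import *
snap('wrist');snap('top')
d=np.load('cal_wrist.npz')['im'];cv2.imwrite('pics/w11.png',cv2.resize(d,None,fx=1.42,fy=1.42,interpolation=2))
st()"
```

```text
ft_force: [-0.6, -0.0, 0.7]
width: 0.0295
ft_force: [0.9, 1.0, -0.8]
width: 0.0305
ee_pos: [0.5258, 0.2235, 0.4722]
ft_force: [0.6, -0.7, -0.6]
ee_pos: [0.5261, 0.2242, 0.4719]
ft_force: [-0.3, -0.8, 0.0]
t 55.9 p [0.5262 0.2242 0.4718] grasp [0.5262 0.2243 0.3078] yaw_y 0.713 w 0.0304 F [0.7 0.  0.5] g 0.0
```

View pics/w11.png

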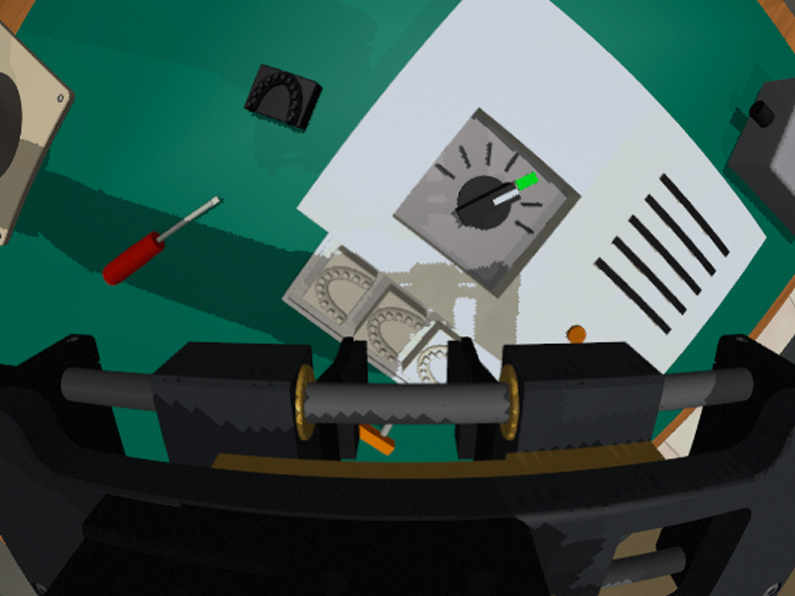

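```bash
python3 -c "
from h import *
f=lambda u,v,z: px('wrist',u/1.42,v/1.42,z)[:2]
h,l=f(518,192,.15),f(495,204,.15); c=np.array([.5334,.2993]); m=f(526,182,.125)
for a,b in((h,l),(h,c),(m,c)): d=a-b; print(np.linalg.norm(d),(np.pi+.055-np.arctan2(d[1],d[0]))%(2*np.pi))
e=np.load('cal_top.npz')['im'][150:300,85:285]
snap('scene');s=np.load('cal_scene.npz')['im'][100:390,60:440]
cv2.imwrite('pics/f.png',cv2.resize(s,None,fx=2,fy=2,interpolation=2))"
```

```text
0.017560098173528434 1.9808545998362188
0.020817428310869388 2.0795554477886284
0.03424635386960782 2.04544523779246
```

View pics/f.png

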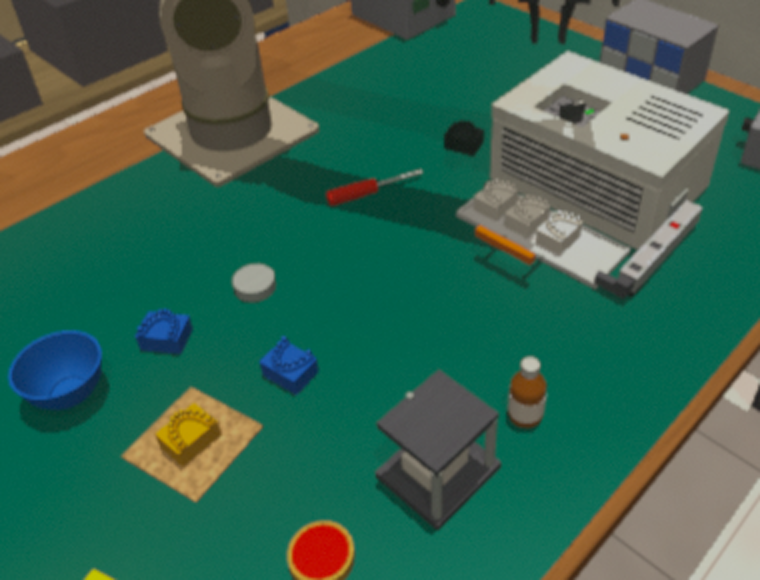

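```bash
python3 -c "
from h import *
print(job.close_job())"
```

```text
the job is handed in; nothing more can be done
None
```

The job is done and handed in: the yellow cast is standing on the mat, all three white casts are on the tray, the tray is back with its button up in the hole nearest the dryer, and the knob was turned last to within about 0.1 rad of the green mark; the judge's result was not shown.

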